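# Draw the red tapped plug out of the jig with the puller

### The job

The red square plug is stuck in the jig on the joiner's bench. Take the yellow-handled puller from its stand, feel gently for the start of the coarse thread in the red plug and screw the puller in clockwise until it holds, pull the plug straight up out of the jig, and set it down gently and upright in the grey tray with the puller left in it. Never force the thread or jerk the plug, and leave the blue plug and the other things where they are.

Things in the scene. Friction and masses are not known exactly. Their poses are not given: they have to be found in the camera images.
- puller: Puller, 105 mm long, 0.2 kg, upright and loose in the stand's hole. Origin: centre of its lower end (nose); z up the rod, x along the cross pin. Steel rod 12 mm thick, nose tapered over the lowest 4 mm; steel collar 40 mm across, 43 to 49 mm above the nose; yellow flat handle from 75 to 105 mm above the nose. A half turn leaves it the same.
- puller_grip (a point): Centre of the puller's yellow handle, 90 mm above the nose; axes as the puller's. The handle is 46 mm along x, 14 mm along y, 30 mm tall: grip its flat sides, closing along y.
- puller_pin (a point): Centre of the puller's brass cross pin, 10 mm above the nose; axes as the puller's. The pin is 4 mm thick and 24 mm long along x (parallel to the handle); its two ends are the thread lugs.
- plug: Red square plug, 44 x 44 x 40 mm, about 0.36 kg, in one of the jig's two bores, top flush with the jig's top. Origin: centre of its underside; z up, sides along x and y. It cannot turn in the bore beyond a few degrees.
- plug_mouth (a point): Centre of the red plug's top, 40 mm above its underside; axes as the plug's. Mouth 28.5 mm across, 34 mm deep; inside, a brass two-start interrupted coarse thread with a 15 mm core hole. The two opposite entry gaps for the lugs lie on a line within 0.85 rad either way of the plug's x axis; where exactly is hidden (a pose does not show it): turn clockwise under a light push till the lugs drop in.
- plug_thread (a point): Bottom of the thread, on the plug's axis 7 mm above its underside. Lugs off the gaps: the nose rests 19 to 24 mm above the plug's underside. Lugs within about 0.13 rad of the gaps: it drops to 10 mm. Then clockwise from above it screws 2 mm deeper; it holds from 0.7 rad past the gap (2.5 mm end play), firm stop at about 1.1 rad. 30 N between puller and plug (0.25 N m on a stop) strips it.
- jig: Beech jig fixed to the bench, 100 x 190 x 60 mm. Origin: centre of its underside; long side along y. Two square bores of 46 mm, centred at y = -50 and +50 mm, open at the top, floor 20 mm above the bench. Sprung rubber shoes in the bores grip the plugs: drawing one takes about 6 to 10 N besides its weight, over about 40 mm of travel.
- blue_plug: Blue plug like the red one, in the other bore of the jig. Leave it.
- tray: Grey open tray, 140 x 140 x 30 mm, walls and floor 5 mm, fixed. Origin: centre of its underside.
- stand: Plywood stand for the puller, 90 x 90 x 60 mm, fixed, with a vertical 29 mm hole right through its middle; the puller hangs in it by its collar, its nose 17 mm above the bench. Origin: centre of its underside.
- screwdriver: Orange screwdriver lying on the bench. Bystander.
- offcut: Wooden offcut, 90 x 50 x 45 mm. Bystander.
- glue: White glue bottle, 150 mm tall. Bystander.
- hammer: Hammer lying on the bench. Bystander.
- screw_cup: Small steel cup. Bystander.
- wrench: Wrench lying on the bench. Bystander.
Not all that is in view belongs to the job. What is shaped like the puller but orange or turquoise is not meant.

How it is judged:
By the outcome, as a careful person would: the job done as asked, in the order asked, and still so for the second after the job is handed in, with the robot touching nothing.
It also fails if it takes over 72 s, if anything falls off the work surface, if the arm or the gripper's body presses on something with over 40 N, if the wrist force passes 120 N, or if a joint passes its speed limit or range.

### The arm

A 7-joint arm with a two-finger parallel gripper is mounted at the origin on the work surface. World frame = base frame: x ahead of the robot, y to its left, z up, the work surface at z = 0. Lengths are in m, angles in rad, forces in N, time in s.
With the tool pointing down it reaches from about 0.4 to 0.875 m from the base axis. Payload 19.3 kg.
Tool frame: the origin (TCP) lies on the centre line of the jaws, within the pads' length; the fingertips stand 14 mm ahead of it and the grasp point (between the pads) lies 5 mm behind it; x points along the fingers, y is the direction in which the jaws open and shut, and the axes are right-handed (so a half turn about x gives the same grasp; the last joint's range is limited). The gripper opens to 85 mm and grips with 20 to 120 N. Pads are 22 mm wide; open, the fingers measure 114 mm over their backs; the gripper's body (76 mm by 85 mm) begins 54 mm behind the grasp point. The pads swing forward as they close: fully open they stand 13 mm farther back than shut.
Start: joints at [-1.184, 0.521, -0.036, 1.599, 0.021, 1.021, -0.113], TCP at [0.276, 0.561, 0.245] pointing down, gripper open.
Joint ranges: [-2.91, 2.91], [-0.3, 2.13], [-1.5, 1.42], [0.17, 2.43], [-1.26, 4.41], [0.16, 1.93], [-2.52, 2.52]. Speed limits (rad/s): [1.89, 1.89, 2.39, 2.39, 3.01, 3.01, 3.01].

### API

Orientations are given as [roll, pitch, yaw] about the fixed x, y, z axes, in that order (R = Rz(yaw) Ry(pitch) Rx(roll)).
In Python, from workcell import monitor, optics, bot gives the robot as it stands.
- The arm moves only by the tool arm_command, never from a script. Its arguments are lists of equal length, an entry for each row: "delta_pos": the shift along the tool's x, y, z as a fraction of full scale, a list of three; "rotation": the turn, a rotation vector about the tool's x, y, z as a fraction of full scale, a list of three. In form: {"delta_pos": [[dx, dy, dz], ...], "rotation": [[wx, wy, wz], ...]}. A call has 1 to 10 rows; each row shifts and turns the pose as measured when the row begins, along the tool's axes as they then stand; what a row does not reach is not made up. Full scale, the value 1, is 30 mm for a shift and 6 degrees for a turn. A row lasts 1/10 s, in which the tool goes at most 50 mm and 8.59 degrees, less where a joint would pass 70% of its speed; a pose out of reach is approached as far as the arm can. A call with a number of a shift or a turn outside -1 to 1 is refused whole. A call with a gripper value outside its range is refused whole. "gripper" is the closure, from -1 (fully open) to 1 (shut), so that 0 is half open, set as the call begins (left out, the last holds). The fingers move at their own pace and stop on an object; "grip_force" is the grip in N (left out, the last holds). Time passes only in rows, so rows that do not move let the fingers close. It gives the time, the measured TCP pose, the force and the opening at its end, in the units of the state.
- monitor.observe(): the state, without advancing time (a new reading comes with each control period).
- optics.grab_frame(name): name is "side" or "top" or "wrist"; returns the picture (480x640x3 uint8, red, green, blue); there is no depth.
- optics.camera_params(name): a dict with "fx", "fy", "cx", "cy" (pixels), "dist_coeffs" ([k1, k2, p1, p2, k3] as OpenCV has them; the pictures are not rectified), "origin" and "rotation" of the camera in the world. Camera axes: x right, y down, z forward; pixel columns grow to the right and rows downward; lengths in m; the calibration is good to about 2 mm. A picture is of the moment at which its call begins: read the wrist's pose just before it. camera_params takes no time and is no camera call; for the wrist camera it gives the pose at the moment of the call.
- bot.job_done(): hands the job in, once; it reports no verdict.
The state is a dict: "clock": time; "qpos": joint angles; "qd": joint speeds; "joint_efforts": joint torques, N m; "position": TCP position; "tool_rot": TCP orientation; "force": force on the tool from outside, world axes, zero at the start; "moment": the same for the moment, N m; "grip_width": finger opening in m.
Only numpy, scipy, OpenCV 4.12 (cv2) and the standard library are available. Lean on these libraries where they do the work, as an engineer would, in place of code of your own. Each camera call takes 0.05 s, during which the arm holds its last target. There are 200 camera calls.

## Working session

There is one attempt and no reset: what is moved stays moved. The work goes in short steps, Python scripts to look and compute and a tool call to move; the robot and the scene stay as the last step left them, time stands still between calls to the robot, and variables do not carry over. Pictures are saved under pics/ and viewed, about 8 in all and at most 12, crops included, and the job is handed in when it is done.

Besides the shell and the picture viewer there is one more tool, called after "Call:" as a command line: name --argument value ..., lists and objects as JSON in quotes. arm_command: Moves the arm, as the interface text tells. Its arguments: {"type":"object","properties":{"delta_pos":{"type":"array","items":{"type":"array","items":{"type":"number"}}},"rotation":{"type":"array","items":{"type":"array","items":{"type":"number"}}},"gripper":{"type":"number"},"grip_force":{"type":"number"}},"required":["delta_pos","rotation"]}

```bash
ls; mkdir -p pics
python3 - <<'E'
from workcell import monitor, optics
import cv2
print(monitor.observe())
for n in ("top","side"):
    f=optics.grab_frame(n); cv2.imwrite(f"pics/{n}0.png",f[:,:,::-1]); print(n,optics.camera_params(n))
print(optics.camera_params("wrist"))
E
```

```text
pics
{'clock': 0.0, 'qpos': array([-1.18419301,  0.52202227, -0.03631067,  1.60000391,  0.02121491,
        1.02106759, -0.11284601]), 'qd': array([ 0.00100748, -0.00022641, -0.00055553,  0.00110058,  0.00114922,
       -0.00192061,  0.00048593]), 'joint_efforts': array([ 1.24075217e-03, -9.27124000e+01,  1.98057912e+00, -3.69952655e+01,
        1.79942593e-02,  8.13704770e-03,  3.85661610e-05]), 'position': array([0.27558171, 0.5606152 , 0.24472223]), 'tool_rot': array([-1.48148928,  1.56968052, -1.93835535]), 'force': array([0.16846598, 0.0243767 , 0.10155534]), 'moment': array([-0.00674152,  0.01507865, -0.01687918]), 'grip_width': 0.08540142070321279}
top {'fx': 451.3470442858506, 'fy': 451.3470442858506, 'cx': 321.74677151026617, 'cy': 242.38209345840136, 'dist_coeffs': array([0.00931491, 0.        , 0.        , 0.        , 0.        ]), 'origin': array([ 0.35205476, -0.02056044,  1.15095188]), 'rotation': array([-2.93456853,  0.00610776, -1.43570739])}
side {'fx': 614.1931163329975, 'fy': 614.1931163329975, 'cx': 321.30509198147587, 'cy': 244.1905596001197, 'dist_coeffs': array([-0.01237465,  0.        ,  0.        ,  0.        ,  0.        ]), 'origin': array([-0.28177011,  1.25408666,  1.05601911]), 'rotation': array([-2.14146546, -0.02144164, -2.53448313])}
{'fx': 378.0010435603515, 'fy': 378.0010435603515, 'cx': 318.0729202313136, 'cy': 231.9216446108243, 'dist_coeffs': array([-0.00738444,  0.        ,  0.        ,  0.        ,  0.        ]), 'origin': array([0.21459585, 0.5918904 , 0.37421267]), 'rotation': array([2.87467411e+00, 6.07148862e-04, 1.11456397e+00])}
```

View pics/top0.png

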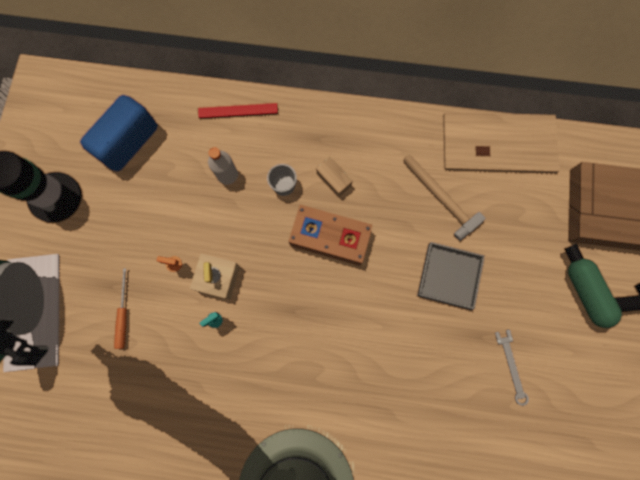

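View pics/side0.png

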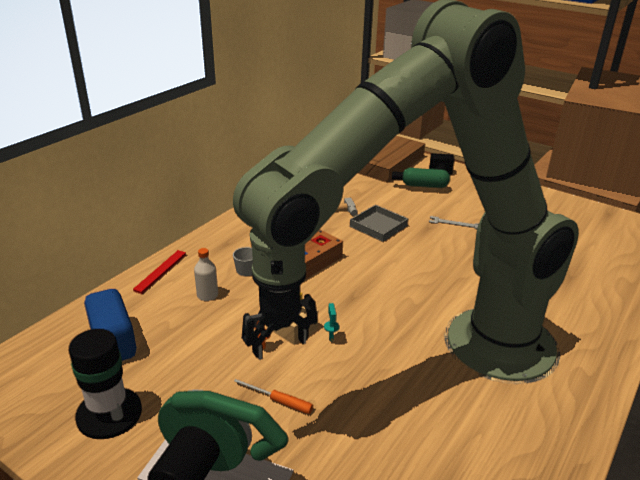

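The top view shows three puller-like things: yellow at (208,272) in the plywood stand, orange at (168,262) and turquoise at (212,320). The yellow one fits the description because it is in the stand. The red plug is at (350,238), the blue plug at (312,228) and the tray at (451,277). I'll measure next and enlarge a crop to confirm.

```bash
cat > h.py <<'E'
import numpy as np, cv2
from scipy.spatial.transform import Rotation as R
from workcell import monitor, optics, bot
def cam(n):
    p=optics.camera_params(n)
    return np.array([[p['fx'],0,p['cx']],[0,p['fy'],p['cy']],[0,0,1]]),p['dist_coeffs'],p['origin'],R.from_euler('xyz',p['rotation']).as_matrix()
def ray(c,uv,z):
    K,d,o,M=c
    n=cv2.undistortPoints(np.array(uv,float).reshape(-1,1,2),K,d).reshape(-1,2)
    v=np.c_[n,np.ones(len(n))]@M.T
    return o+v*((z-o[2])/v[:,2])[:,None]
def proj(c,P):
    K,d,o,M=c
    return cv2.projectPoints((np.array(P,float).reshape(-1,3)-o)@M,np.zeros(3),np.zeros(3),K,d)[0].reshape(-1,2)
def blob(img,lo,hi,roi):
    x0,y0,x1,y1=roi
    m=cv2.inRange(cv2.cvtColor(img[y0:y1,x0:x1],cv2.COLOR_RGB2HSV),np.array(lo),np.array(hi))
    n,l,s,ce=cv2.connectedComponentsWithStats(m)
    k=1+np.argmax(s[1:,4]); ys,xs=np.nonzero(l==k)
    return np.c_[xs+x0,ys+y0]
def obs():
    s=monitor.observe(); M=R.from_euler('xyz',s['tool_rot']).as_matrix()
    print('t',round(s['clock'],2),'p',s['position'].round(4),'tx',M[:,0].round(3),'ty',M[:,1].round(4),'F',s['force'].round(1),'M',s['moment'].round(2),'g',round(s['grip_width'],4)); return s,M
E
python3 - <<'E'
from h import *
f=cv2.imread('pics/top0.png')[:,:,::-1].copy(); c=cam('top')
for nm,lo,hi,roi,z in (('yel',(22,130,100),(32,255,255),(195,255,222,290),.15),('red',(0,190,90),(5,255,255),(330,215,370,260),.06),('blue',(100,150,60),(125,255,255),(295,210,330,245),.06),('gray',(0,0,40),(180,45,140),(410,235,495,315),.03)):
    b=blob(f,lo,hi,roi); P=ray(c,b,z); r=cv2.minAreaRect((P[:,:2]*1000).astype(np.float32)); print(nm,len(b),P.mean(0).round(4),r, b.mean(0))
cs=ray(c,[(198,256),(239,266),(231,301),(191,291)],.06); print('stand',cs.round(3),cs.mean(0))
a=cv2.resize(f[240:340,140:260],None,fx=4,fy=4,interpolation=2); b=cv2.resize(f[195:275,280:385],None,fx=3.2,fy=3.2,interpolation=2)
o=np.zeros((400,820,3),np.uint8); o[:,:480]=a; o[:256,484:484+336]=b
cv2.imwrite('pics/crop.png',o[:,:800,::-1])
E
```

```text
yel 52 [0.4616 0.2617 0.15  ] ((460.4038391113281, 260.6825866699219), (36.16617202758789, 6.729737758636475), 10.799798965454102) [206.15384615 270.34615385]
red 21 [ 0.6127 -0.0457  0.06  ] ((613.5989990234375, -46.8093376159668), (7.885894298553467, 25.148311614990234), 1.1430202722549438) [348.61904762 232.19047619]
blue 1 [0.6283 0.0533 0.06  ] ((628.3169555664062, 53.291648864746094), (0.0, 0.0), 0.0) [310. 221.]
gray 1796 [ 0.5396 -0.3101  0.03  ] ((543.5206909179688, -311.6900329589844), (134.1331024169922, 134.36070251464844), 82.81737518310547) [449.79955457 277.13752784]
stand [[0.504 0.314 0.06 ]
 [0.493 0.209 0.06 ]
 [0.406 0.214 0.06 ]
 [0.417 0.314 0.06 ]] [0.45496376 0.26273323 0.06      ]
```

View pics/crop.png

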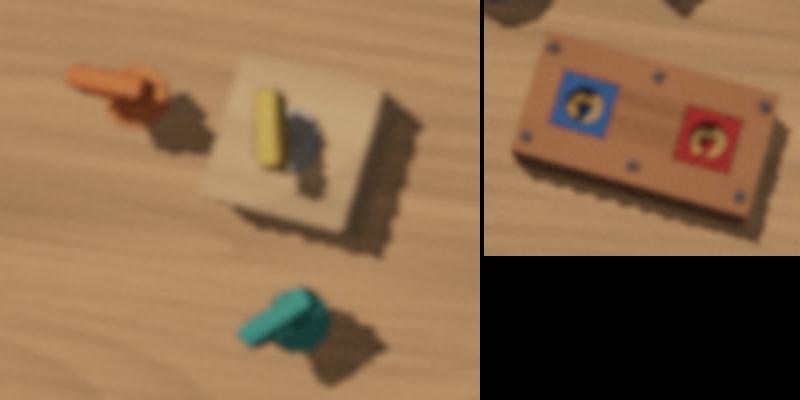

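The crop confirms it: the yellow handle stands in the plywood stand, with the orange and turquoise ones loose on the bench beside it. The red plug is the right-hand bore. Now I'll compute better estimates and the first move.

```bash
cat >> h.py <<'E'
def plan(s,M,tgt,yang=None):
    "shift in tool axes (full-scale units) to tgt; yang: wanted heading of tool y (mod pi); turn in units about tool x, and tilt fix"
    d=M.T@(np.array(tgt)-s['position'])/.03
    print('shift units',d.round(2), 'world',(np.array(tgt)-s['position']).round(4))
    x=np.array([0,0,-1.]); 
    if yang is None: y=M[:,1].copy(); y[2]=0; y/=np.linalg.norm(y)
    else:
        y=np.array([np.cos(yang),np.sin(yang),0]); y*=np.sign(y@M[:,1])
    T=np.c_[x,y,np.cross(x,y)]
    print('rot units',(np.degrees(R.from_matrix(M.T@T).as_rotvec())/6).round(3),'yhead',np.degrees(np.arctan2(M[1,1],M[0,1])).round(2))
E
python3 - <<'E'
from h import *
c=cam('top'); s,M=obs()
q=lambda u,v:(u/4+140,v/4+240)
h=ray(c,[q(266,90),q(271,163),q(268,127)],.122); print('handle',h.round(4))
w=lambda u,v:((u-484)/3.2+280,v/3.2+195)
j=ray(c,[w(547,33),w(777,95),w(748,215),w(515,150)],.06); print('jig',j.round(4),j.mean(0))
p=ray(c,[w(687,105),w(742,118),w(727,173),w(673,158)],.06); print('plug',p.round(4),p.mean(0))
a=ray(c,[q(138,95),q(300,320)],.045); print('decoys',a.round(3))
plan(s,M,[.45,.255,.25])
K,d,o,Mc=cam('wrist'); print('cam in tool',M.T@(o-s['position']),'\n',(M.T@Mc).round(3))
E
```

```text
t 0.1 p [0.2756 0.5607 0.2448] tx [-0.    -0.001 -1.   ] ty [ 0.4411  0.8975 -0.001 ] F [ 0.  -0.  -0.9] M [-0.06  0.03  0.01] g 0.085
handle [[0.4828 0.2722 0.122 ]
 [0.4415 0.2615 0.122 ]
 [0.4617 0.2671 0.122 ]]
jig [[ 0.6652  0.0847  0.06  ]
 [ 0.6393 -0.0999  0.06  ]
 [ 0.5425 -0.0885  0.06  ]
 [ 0.5689  0.0956  0.06  ]] [ 0.60396593 -0.00203796  0.06      ]
plug [[ 0.6221 -0.0316  0.06  ]
 [ 0.6175 -0.0751  0.06  ]
 [ 0.5728 -0.0688  0.06  ]
 [ 0.5789 -0.0261  0.06  ]] [ 0.59781541 -0.0503757   0.06      ]
decoys [[0.479 0.372 0.045]
 [0.357 0.247 0.045]]
shift units [-0.17 -6.58  9.71] world [ 0.1744 -0.3057  0.0052]
rot units [0.    0.001 0.01 ] yhead 63.83
cam in tool [-0.12944729  0.00099992 -0.06849546] 
 [[-0.    -0.264  0.965]
 [ 1.     0.     0.001]
 [-0.001  0.965  0.264]]
```

Call:
arm_command --delta_pos '[[0,-0.66,0.97],[0,-0.66,0.97],[0,-0.66,0.97],[0,-0.66,0.97],[0,-0.66,0.97],[0,-0.66,0.97],[0,-0.66,0.97],[0,-0.66,0.97],[0,-0.66,0.97],[0,-0.66,0.97]]' --rotation '[[0,0,0],[0,0,0],[0,0,0],[0,0,0],[0,0,0],[0,0,0],[0,0,0],[0,0,0],[0,0,0],[0,0,0]]' --gripper -0.2

```text
clock: 1.1
position: [0.4515, 0.2463, 0.2419]
tool_rot: [-2.068, 1.565, -2.517]
force: [0.6, 0.2, 0.2]
grip_width: 0.051
```

Call:
arm_command --delta_pos '[[0,0,0],[0,0,0],[0,0,0],[0,0,0],[0,0,0],[0,0,0],[0,0,0],[0,0,0]]' --rotation '[[-1,0,0],[-1,0,0],[-1,0,0],[-1,0,0],[-1,0,0],[-1,0,0],[-1,0,0],[0,0,0]]'

```text
clock: 1.9
position: [0.4535, 0.2395, 0.2403]
tool_rot: [-2.646, 1.561, -2.342]
force: [0.7, -0.7, -0.1]
grip_width: 0.0511
```

Run:
```python
from h import *
s,M=obs(); print(s['qpos'].round(3))
c=cam('wrist'); f=optics.grab_frame('wrist'); cv2.imwrite('pics/w1.png',f[:,:,::-1]); np.savez('w1.npz',*c)
plan(s,M,[.4617,.2671,.20],np.radians(104.5))
print(proj(c,[[.4617,.2671,.122]]))
b=blob(f,(20,120,80),(34,255,255),(0,0,640,480)); P=ray(c,b,.122); print(len(b),b.mean(0),P.mean(0),cv2.minAreaRect((P[:,:2]*1000).astype(np.float32)))
```

```text
t 1.9 p [0.4535 0.2395 0.2403] tx [-0.007 -0.007 -1.   ] ty [-0.2998  0.954  -0.0048] F [ 0.7 -0.7 -0.1] M [ 0.05 -0.    0.03] g 0.0511
[-0.507  0.357 -0.123  1.886  0.057  0.912  1.218]
shift units [1.34 0.8  0.55] world [ 0.0082  0.0276 -0.0403]
rot units [ 0.491 -0.083  0.048] yhead 107.45
[[350.49602136 255.27334714]]
1055 [357.2464455  258.01990521] [0.46233597 0.27223136 0.122     ] ((462.5252685546875, 272.06915283203125), (44.57688903808594, 12.968894958496094), 12.594321250915527)
```

View pics/w1.png

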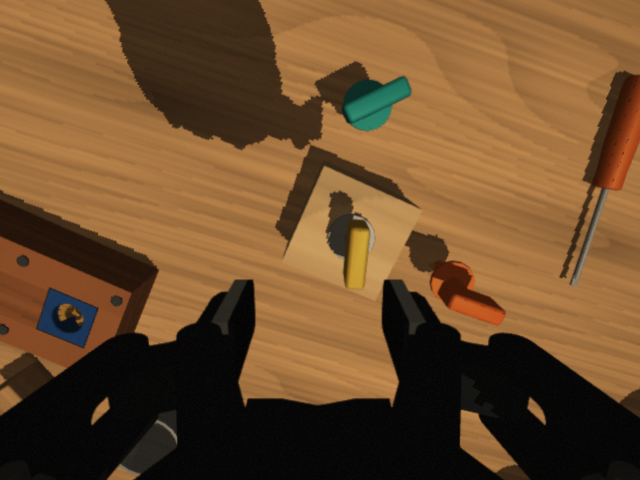

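The wrist view shows the yellow handle at (357,258). It measures 44.6 × 13 mm, which matches 46 × 14. Its centre is about (.462,.272) with heading 12.6°. I'll go closer and look again.

Call:
arm_command --delta_pos '[[0.45,0.3,0.16],[0.45,0.3,0.16],[0.45,0.3,0.16],[0,0,0],[0,0,0]]' --rotation '[[0.27,-0.03,0.02],[0.27,-0.03,0.02],[0.27,-0.03,0.02],[0,0,0],[0,0,0]]'

```text
clock: 2.45
position: [0.4604, 0.2693, 0.1987]
tool_rot: [0.508, 1.569, 0.704]
force: [-0.2, -0.0, 0.3]
grip_width: 0.0513
```

Run:
```python
from h import *
s,M=obs()
c=cam('wrist'); f=optics.grab_frame('wrist'); cv2.imwrite('pics/w2.png',f[:,:,::-1])
b=blob(f,(20,120,80),(34,255,255),(260,180,460,420)); P=ray(c,b,.122); print(len(b),b.mean(0),P.mean(0),cv2.minAreaRect((P[:,:2]*1000).astype(np.float32)))
t=P.mean(0); plan(s,M,[t[0],t[1],.112],np.radians(103))
```

```text
t 2.45 p [0.4604 0.2693 0.1987] tx [ 0.001  0.001 -1.   ] ty [-1.949e-01  9.808e-01  7.000e-04] F [-0.2 -0.   0.3] M [-0.02  0.07  0.02] g 0.0513
1377 [319.20406681 257.46259985] [0.46420554 0.27283424 0.122     ] ((464.0401916503906, 272.7613525390625), (40.9451789855957, 13.072646141052246), 12.980289459228516)
shift units [2.89 0.09 0.14] world [ 0.0038  0.0035 -0.0867]
rot units [-0.293  0.012 -0.007] yhead 101.24
```

Call:
arm_command --delta_pos '[[0.3,0.03,0.03],[0.7,0.03,0.03],[0.7,0.02,0.02],[0.7,0,0],[0.5,0,0],[0.3,0,0],[0,0,0],[0,0,0]]' --rotation '[[-0.15,0,0],[-0.14,0,0],[0,0,0],[0,0,0],[0,0,0],[0,0,0],[0,0,0],[0,0,0]]'

```text
clock: 3.3
position: [0.4644, 0.2708, 0.1012]
tool_rot: [0.325, 1.564, 0.554]
force: [0.9, 0.9, -0.0]
grip_width: 0.0517
```

Run:
```python
from h import *
s,M=obs(); plan(s,M,[.4635,.2725,.102],np.radians(103))
```

```text
t 3.3 p [0.4644 0.2708 0.1012] tx [ 0.006  0.004 -1.   ] ty [-0.2272  0.9738  0.0021] F [ 0.9  0.9 -0. ] M [ 0.  0. -0.] g 0.0517
shift units [-0.03  0.06 -0.02] world [-0.0009  0.0017  0.0008]
rot units [ 0.022  0.061 -0.021] yhead 103.13
```

Call:
arm_command --delta_pos '[[0,0.03,0],[0,0,0],[0,0,0],[0,0,0],[0,0,0],[0,0,0],[0,0,0],[0,0,0]]' --rotation '[[0,0,0],[0,0,0],[0,0,0],[0,0,0],[0,0,0],[0,0,0],[0,0,0],[0,0,0]]' --gripper 1 --grip_force 60

```text
clock: 4.1
position: [0.465, 0.2722, 0.1034]
tool_rot: [0.331, 1.561, 0.561]
force: [0.0, 0.8, -3.2]
grip_width: 0.0134
```

Run:
```python
from h import *
s,M=obs(); plan(s,M,[.4635,.2725,.102],np.radians(103))
```

```text
t 4.1 p [0.465  0.2722 0.1034] tx [ 0.008  0.005 -1.   ] ty [-0.2273  0.9738  0.0032] F [ 0.   0.8 -3.2] M [-0.01  0.02 -0.07] g 0.0134
shift units [ 0.05  0.02 -0.05] world [-0.0015  0.0003 -0.0014]
rot units [ 0.023  0.087 -0.03 ] yhead 103.14
```

Call:
arm_command --delta_pos '[[-0.1,0,0],[-0.25,0,0],[-0.4,0,0],[-0.5,0,0],[-0.6,0,0],[-0.6,0,0],[-0.6,0,0],[-0.4,0,0],[0,0,0]]' --rotation '[[0,0.05,-0.01],[0,0,0],[0,0,0],[0,0,0],[0,0,0],[0,0,0],[0,0,0],[0,0,0],[0,0,0]]'

```text
clock: 5.0
position: [0.4648, 0.272, 0.2176]
tool_rot: [0.484, 1.564, 0.714]
force: [-0.0, -0.8, -2.9]
grip_width: 0.0134
```

Run:
```python
from h import *
s,M=obs(); plan(s,M,[.55,.06,.21],np.radians(103))
```

```text
t 5.0 p [0.4648 0.272  0.2176] tx [ 0.005  0.005 -1.   ] ty [-0.2273  0.9738  0.0033] F [-0.  -0.8 -2.9] M [-0.01 -0.03  0.  ] g 0.0134
shift units [ 0.23 -7.53  1.16] world [ 0.0852 -0.212  -0.0076]
rot units [ 0.023  0.061 -0.032] yhead 103.14
```

Call:
arm_command --delta_pos '[[0,-0.4,0.06],[0,-0.8,0.12],[0,-0.9,0.14],[0,-0.9,0.14],[0,-0.9,0.14],[0,-0.9,0.14],[0,-0.9,0.14],[0,-0.9,0.14],[0,-0.6,0.1],[0,0,0]]' --rotation '[[0,0.03,-0.02],[0,0.03,-0.02],[0,0,0],[0,0,0],[0,0,0],[0,0,0],[0,0,0],[0,0,0],[0,0,0],[0,0,0]]'

```text
clock: 6.0
position: [0.5479, 0.0529, 0.2138]
tool_rot: [-2.72, 1.562, -2.492]
force: [-0.4, -0.0, -1.7]
grip_width: 0.0128
```

Run:
```python
from h import *
s,M=obs(); plan(s,M,[.598,-.05,.21],np.radians(103))
c=cam('wrist'); f=optics.grab_frame('wrist'); cv2.imwrite('pics/w3.png',f[:,:,::-1]); np.savez('w3.npz',*c)
print(proj(c,[[.598,-.05,.06]]))
```

```text
t 6.0 p [0.5479 0.0529 0.2138] tx [-0.007 -0.005 -1.   ] ty [-0.2259  0.9741 -0.0037] F [-0.4 -0.  -1.7] M [0.05 0.03 0.03] g 0.0128
shift units [ 0.13 -3.72  0.85] world [ 0.0501 -0.1029 -0.0038]
rot units [ 0.009 -0.078  0.035] yhead 103.06
[[174.92924425 252.36623696]]
```

View pics/w3.png

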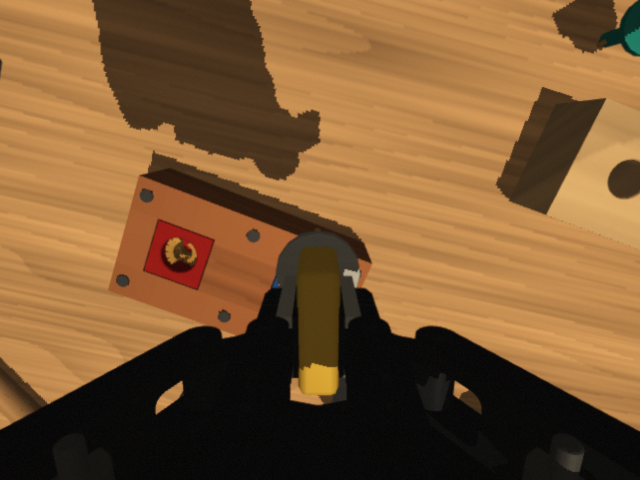

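Run:
```python
from h import *
z=np.load('w3.npz'); c=[z[k] for k in z.files]; f=cv2.imread('pics/w3.png')[:,:,::-1].copy()
m=cv2.inRange(cv2.cvtColor(f,cv2.COLOR_RGB2HSV),np.array((0,215,60)),np.array((6,255,255))); m[:, :125]=0; m[:,235:]=0; m[:200]=0; m[310:]=0
h=cv2.findContours(m,0,1)[0]; h=max(h,key=cv2.contourArea).reshape(-1,2)
P=ray(c,h,.06); print(cv2.minAreaRect((P[:,:2]*1000).astype(np.float32)), len(h))
P=ray(c,[(160,220),(214,239),(195,290),(144,270)],.06); print(P.mean(0))
s,M=obs()
# collar: axis point at collar top, ~37mm below TCP
zc=s['position']+M[:,0]*.037; print('collar axis px',proj(c,[zc]))
for k in range(0,360,45):
    print(proj(c,[zc+.02*(np.cos(np.radians(k))*M[:,1]+np.sin(np.radians(k))*M[:,2])]).round(1),end='')
a=cv2.resize(f[205:305,130:230],None,fx=5,fy=5,interpolation=2)
b=cv2.resize(f[220:300,265:372],None,fx=2.8,fy=2.8,interpolation=2)
o=np.zeros((500,800,3),np.uint8); o[:,:500]=a; o[:b.shape[0],500:500+b.shape[1]]=b; cv2.imwrite('pics/c3.png',o[:,:,::-1])
```

```text
((599.4381713867188, -47.158016204833984), (44.43817138671875, 44.18067169189453), 81.57913208007812) 203
[ 0.59980772 -0.04711803  0.06      ]
t 6.05 p [0.5474 0.054  0.2137] tx [-0.008 -0.005 -1.   ] ty [-0.2267  0.974  -0.0031] F [ 0.  -0.4 -2.2] M [-0.04  0.02 -0.02] g 0.0131
collar axis px [[316.58316084 276.35839334]]
[[359.  276.3]][[346.  303.7]][[316.6 314.8]][[287.3 303.8]][[274.2 276.4]][[285.9 247.8]][[316.5 235.6]][[347.2 247.8]]
```

View pics/c3.png

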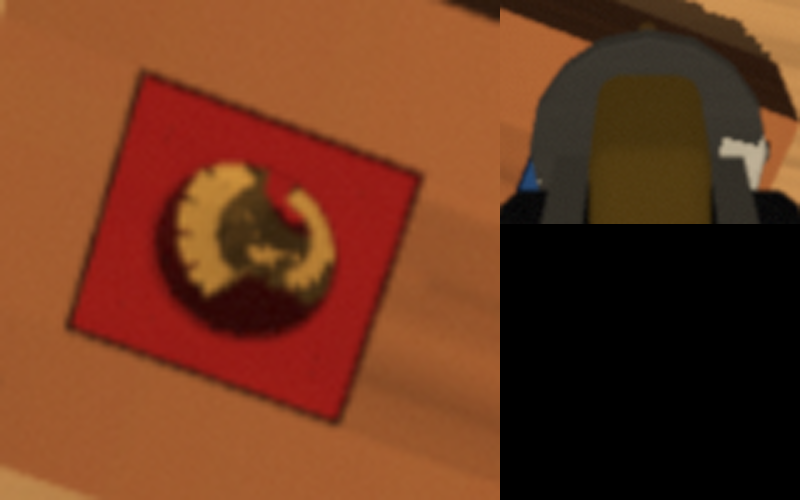

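Run:
```python
from h import *
z=np.load('w3.npz'); c=[z[k] for k in z.files]
g=lambda u,v:(u/5+130,v/5+205)
for zt in (.047,.052):
    o=proj(c,[[.5994,-.0472,zt]])[0]; print('ring centre crop px',(o-[130,205])*5)
    for nm,p in (('upL',(262,187)),('upR',(300,205)),('lowL',(208,295)),('lowR',(296,290))):
        P=ray(c,[g(*p)],zt)[0]-[.5994,-.0472,zt]; print(nm,np.degrees(np.arctan2(P[1],P[0])).round(0),(np.hypot(*P[:2])*1000).round(1))
s,M=obs(); plan(s,M,[.5995,-.0483,.20],np.radians(138))
```

```text
ring centre crop px [269.4709316  224.07754261]
upL -161.0 6.4
upR 135.0 6.3
lowL -30.0 16.8
lowR 29.0 12.0
ring centre crop px [258.81896013 233.3776807 ]
upL -176.0 7.9
upR 137.0 8.6
lowL -28.0 14.1
lowR 41.0 11.0
t 6.05 p [0.5474 0.054  0.2137] tx [-0.008 -0.005 -1.   ] ty [-0.2267  0.974  -0.0031] F [ 0.  -0.4 -2.2] M [-0.04  0.02 -0.02] g 0.0131
shift units [ 0.46 -3.71  0.92] world [ 0.0521 -0.1023 -0.0137]
rot units [-5.816e+00 -8.800e-02  4.000e-03] yhead 103.1
```

Call:
arm_command --delta_pos '[[0,-0.4,0.1],[0,-0.7,0.17],[0,-0.8,0.2],[0,-0.8,0.2],[0,-0.6,0.15],[0,-0.3,0.07],[0,-0.1,0.03],[0,0,0],[0,0,0],[0,0,0]]' --rotation '[[0,-0.03,0],[0,-0.03,0],[0,-0.03,0],[0,0,0],[0,0,0],[0,0,0],[-0.6,0,0],[-0.7,0,0],[-0.7,0,0],[0,0,0]]'

```text
clock: 7.05
position: [0.6, -0.0497, 0.2114]
tool_rot: [-2.923, 1.568, -2.469]
force: [0.6, 0.2, -2.1]
grip_width: 0.0128
```

Run:
```python
from h import *
s,M=obs(); print(s['qpos'].round(2)); plan(s,M,[.5995,-.0483,.16],np.radians(115))
```

```text
t 7.05 p [ 0.6    -0.0497  0.2114] tx [-0.002 -0.002 -1.   ] ty [-4.383e-01  8.988e-01 -6.000e-04] F [ 0.6  0.2 -2.1] M [ 0.04 -0.02 -0.03] g 0.0128
[ 0.05  0.52 -0.09  1.69  0.06  0.93  1.96]
shift units [1.71 0.05 0.01] world [-0.0005  0.0014 -0.0514]
rot units [ 0.166 -0.027  0.006] yhead 116.0
```

Call:
arm_command --delta_pos '[[0.3,0.02,0],[0.5,0.02,0],[0.5,0.01,0],[0.4,0,0],[0.3,0,0],[0,0,0],[0,0,0]]' --rotation '[[0,-0.01,0],[0,-0.01,0],[0,0,0],[0,0,0],[0,0,0],[0,0,0],[0,0,0]]'

```text
clock: 7.75
position: [0.5984, -0.0463, 0.1466]
tool_rot: [2.868, 1.57, -2.969]
force: [0.1, -0.3, -1.2]
grip_width: 0.0132
```

Run:
```python
from h import *
s,M=obs(); plan(s,M,[.5995,-.0483,.13],np.radians(115))
```

```text
t 7.75 p [ 0.5984 -0.0463  0.1466] tx [-0.001 -0.    -1.   ] ty [-4.315e-01  9.021e-01  3.000e-04] F [ 0.1 -0.3 -1.2] M [ 0.01 -0.03 -0.02] g 0.0132
shift units [ 0.55 -0.08  0.01] world [ 0.0011 -0.002  -0.0166]
rot units [ 0.094 -0.012 -0.003] yhead 115.56
```

Call:
arm_command --delta_pos '[[0,-0.08,0.01],[0.06,0,0],[0.06,0,0],[0.06,0,0],[0.06,0,0],[0.06,0,0],[0,0,0]]' --rotation '[[0,0,0],[0,0,0],[0,0,0],[0,0,0],[0,0,0],[0,0,0],[0,0,0]]'

```text
clock: 8.45
position: [0.6007, -0.0488, 0.1386]
tool_rot: [-0.669, 1.569, -0.223]
force: [-0.2, 0.5, -2.0]
grip_width: 0.0134
```

Run:
```python
from h import *
s,M=obs(); plan(s,M,[.5995,-.0483,.13],np.radians(115))
```

```text
t 8.45 p [ 0.6007 -0.0488  0.1386] tx [ 0.001 -0.    -1.   ] ty [-0.4308  0.9024 -0.001 ] F [-0.2  0.5 -2. ] M [-0.02  0.06 -0.04] g 0.0134
shift units [ 0.29  0.03 -0.03] world [-0.0012  0.0005 -0.0086]
rot units [0.087 0.012 0.009] yhead 115.52
```

Call:
arm_command --delta_pos '[[0.06,0,-0.03],[0.06,0,0],[0.06,0,0],[0.06,0,0],[0.05,0,0]]' --rotation '[[0,0,0],[0,0,0],[0,0,0],[0,0,0],[0,0,0]]'

```text
clock: 8.95
position: [0.5999, -0.0491, 0.1293]
tool_rot: [-0.622, 1.569, -0.176]
force: [1.7, -0.2, -2.3]
grip_width: 0.013
```

Call:
arm_command --delta_pos '[[0.05,0,0],[0.04,0,0]]' --rotation '[[0,0,0],[0,0,0]]'

```text
clock: 9.15
position: [0.6001, -0.049, 0.1263]
tool_rot: [-0.536, 1.569, -0.091]
force: [0.3, -0.5, -1.7]
grip_width: 0.0133
```

Run:
```python
from h import *
s,M=obs(); plan(s,M,[.5995,-.0483,.13],np.radians(115))
```

```text
t 9.15 p [ 0.6001 -0.049   0.1263] tx [ 0.002 -0.    -1.   ] ty [-0.4309  0.9024 -0.001 ] F [ 0.3 -0.5 -1.7] M [ 0.05 -0.04  0.02] g 0.0133
shift units [-0.12  0.03 -0.01] world [-0.0006  0.0007  0.0037]
rot units [0.088 0.016 0.009] yhead 115.53
```

Call:
arm_command --delta_pos '[[0.03,0,0],[0.03,0,0],[0.03,0,0]]' --rotation '[[0,0,0],[0,0,0],[0,0,0]]'

```text
clock: 9.45
position: [0.6005, -0.049, 0.1243]
tool_rot: [-0.502, 1.568, -0.056]
force: [-4.1, 0.2, 14.2]
grip_width: 0.0131
```

Call:
arm_command --delta_pos '[[0.03,0,0],[0.03,0,0]]' --rotation '[[0,0,0],[0,0,0]]'

```text
clock: 9.65
position: [0.6007, -0.049, 0.1241]
tool_rot: [-0.509, 1.567, -0.064]
force: [-5.8, 1.6, 16.1]
grip_width: 0.0129
```

Call:
arm_command --delta_pos '[[0.0,0,-0.02],[0.01,0,-0.01],[0.01,0,0],[0.01,0,0],[0.01,0,0],[0.01,0,0]]' --rotation '[[0,0,0],[0.3,0,0],[0.3,0,0],[0.3,0,0],[0.3,0,0],[0.3,0,0]]'

```text
clock: 10.25
position: [0.6007, -0.0497, 0.1241]
tool_rot: [-0.359, 1.565, -0.085]
force: [-1.2, -0.1, 4.9]
grip_width: 0.0128
```

Run:
```python
from h import *
s,M=obs(); plan(s,M,[.5997,-.0485,.12])
```

```text
t 10.25 p [ 0.6007 -0.0497  0.1241] tx [ 0.006 -0.001 -1.   ] ty [-0.2709  0.9626 -0.0021] F [-1.2 -0.1  4.9] M [-0.    0.39 -0.05] g 0.0128
shift units [ 0.14  0.05 -0.02] world [-0.001   0.0012 -0.0041]
rot units [0.    0.054 0.02 ] yhead 105.72
```

Call:
arm_command --delta_pos '[[0.01,0.02,-0.02],[0.01,0.01,0],[0.01,0,0],[0.01,0,0],[0.01,0,0]]' --rotation '[[0.3,0.03,0.01],[0.3,0.02,0.01],[0.3,0,0],[0.3,0,0],[0.3,0,0]]'

```text
clock: 10.75
position: [0.5997, -0.0486, 0.1215]
tool_rot: [2.626, 1.57, 2.729]
force: [0.3, 0.9, -1.5]
grip_width: 0.0133
```

Run:
```python
from h import *
s,M=obs(); plan(s,M,[.5997,-.0485,.12])
```

```text
t 10.75 p [ 0.5997 -0.0486  0.1215] tx [-0.001  0.    -1.   ] ty [-1.027e-01  9.947e-01  4.000e-04] F [ 0.3  0.9 -1.5] M [-0.03 -0.25  0.02] g 0.0133
shift units [0.05 0.   0.  ] world [ 0.      0.0001 -0.0015]
rot units [ 0.    -0.008 -0.004] yhead 95.9
```

Call:
arm_command --delta_pos '[[0.02,0,0],[0.02,0,0],[0.02,0,0],[0.01,0,0]]' --rotation '[[0,0,0],[0,0,0],[0,0,0],[0,0,0]]'

```text
clock: 11.15
position: [0.5998, -0.0486, 0.1192]
tool_rot: [2.666, 1.57, 2.768]
force: [0.6, 1.0, -0.5]
grip_width: 0.0133
```

Call:
arm_command --delta_pos '[[0.02,0,0],[0.02,0,0],[0.02,0,0],[0.01,0,0]]' --rotation '[[0,0,0],[0,0,0],[0,0,0],[0,0,0]]'

```text
clock: 11.55
position: [0.6, -0.0487, 0.1171]
tool_rot: [1.391, 1.571, 1.493]
force: [0.8, -0.1, -0.7]
grip_width: 0.0132
```

Call:
arm_command --delta_pos '[[0.02,0,0],[0.02,0,0],[0.02,0,0]]' --rotation '[[0,0,0],[0,0,0],[0,0,0]]'

```text
clock: 11.85
position: [0.6001, -0.0487, 0.1152]
tool_rot: [0.952, 1.57, 1.054]
force: [-0.2, -0.3, 4.2]
grip_width: 0.0133
```

Run:
```python
from h import *
s,M=obs(); plan(s,M,[.5997,-.0485,.114])
```

```text
t 11.85 p [ 0.6001 -0.0487  0.1152] tx [ 0.  0. -1.] ty [-1.018e-01  9.948e-01  3.000e-04] F [-0.2 -0.3  4.2] M [ 0.04 -0.13  0.02] g 0.0133
shift units [ 0.04  0.01 -0.01] world [-0.0004  0.0002 -0.0012]
rot units [-0.     0.002 -0.003] yhead 95.84
```

Call:
arm_command --delta_pos '[[0.005,0,0],[0.005,0,0],[0.005,0,0],[0.005,0,0],[0.005,0,0],[0.005,0,0]]' --rotation '[[0.3,0,0],[0.3,0,0],[0.3,0,0],[0.3,0,0],[0.3,0,0],[0.3,0,0]]'

```text
clock: 12.45
position: [0.6004, -0.0494, 0.1151]
tool_rot: [-0.196, 1.57, -0.299]
force: [-0.1, -2.0, 5.9]
grip_width: 0.0134
```

Run:
```python
from h import *
s,M=obs(); plan(s,M,[.5997,-.0485,.114])
```

```text
t 12.45 p [ 0.6004 -0.0494  0.1151] tx [ 0.001 -0.    -1.   ] ty [ 1.030e-01  9.947e-01 -2.000e-04] F [-0.1 -2.   5.9] M [-0.39  0.08  0.03] g 0.0134
shift units [ 0.04  0.03 -0.03] world [-0.0007  0.0009 -0.0011]
rot units [0.    0.012 0.002] yhead 84.09
```

Call:
arm_command --delta_pos '[[0.003,0.02,-0.01],[0.005,0.01,-0.01],[0.005,0,0],[0.005,0,0],[0.005,0,0],[0.005,0,0],[0.005,0,0]]' --rotation '[[0.3,0,0],[0.3,0,0],[0.3,0,0],[0.3,0,0],[0.3,0,0],[0.3,0,0],[0.3,0,0]]'

```text
clock: 13.15
position: [0.6004, -0.0497, 0.1148]
tool_rot: [-0.278, 1.567, -0.623]
force: [0.3, -2.9, 6.2]
grip_width: 0.0136
```

Run:
```python
from h import *
s,M=obs(); plan(s,M,[.5997,-.0485,.114])
```

```text
t 13.15 p [ 0.6004 -0.0497  0.1148] tx [ 0.003 -0.002 -1.   ] ty [ 3.375e-01  9.413e-01 -9.000e-04] F [ 0.3 -2.9  6.2] M [-0.62  0.09  0.05] g 0.0136
shift units [ 0.03  0.03 -0.04] world [-0.0007  0.0012 -0.0008]
rot units [0.    0.031 0.009] yhead 70.28
```

Call:
arm_command --delta_pos '[[0.003,-0.02,0],[0.003,-0.01,0],[0.005,0,0],[0.005,0,0],[0.005,0,0],[0.005,0,0]]' --rotation '[[0.3,0.02,0.01],[0.3,0.01,0],[0.3,0,0],[0.3,0,0],[0.3,0,0],[0.3,0,0]]'

```text
clock: 13.75
position: [0.6006, -0.0506, 0.1145]
tool_rot: [0.537, 1.569, -0.013]
force: [-0.4, -1.8, 7.1]
grip_width: 0.0132
```

Run:
```python
from h import *
s,M=obs(); plan(s,M,[.5997,-.0485,.114])
```

```text
t 13.75 p [ 0.6006 -0.0506  0.1145] tx [ 0.002 -0.    -1.   ] ty [5.227e-01 8.525e-01 8.000e-04] F [-0.4 -1.8  7.1] M [-0.43 -0.02  0.01] g 0.0132
shift units [ 0.02  0.04 -0.06] world [-0.0009  0.0021 -0.0005]
rot units [-0.     0.013 -0.008] yhead 58.49
```

Call:
arm_command --delta_pos '[[0.003,0,0],[0.003,0,0],[0.003,0,0],[0.003,0,0],[0.003,0,0]]' --rotation '[[0.3,0,0],[0.3,0,0],[0.3,0,0],[0.25,0,0],[0.25,0,0]]'

```text
clock: 14.25
position: [0.6006, -0.0508, 0.1143]
tool_rot: [0.453, 1.569, -0.258]
force: [0.7, -1.8, 5.5]
grip_width: 0.0134
```

Run:
```python
from h import *
s,M=obs(); plan(s,M,[.5997,-.0485,.114])
```

```text
t 14.25 p [ 0.6006 -0.0508  0.1143] tx [ 0.002 -0.    -1.   ] ty [0.6526 0.7577 0.0008] F [ 0.7 -1.8  5.5] M [-0.43 -0.09  0.02] g 0.0134
shift units [ 0.01  0.04 -0.07] world [-0.0009  0.0023 -0.0003]
rot units [-0.     0.015 -0.007] yhead 49.26
```

Call:
arm_command --delta_pos '[[0.003,0,0],[0.003,0,0],[0.003,0,0],[0.003,0,0]]' --rotation '[[0.25,0,0],[0.25,0,0],[0.2,0,0],[0.2,0,0]]'

```text
clock: 14.65
position: [0.6005, -0.0509, 0.1141]
tool_rot: [0.421, 1.569, -0.395]
force: [0.3, -0.9, 5.7]
grip_width: 0.0131
```

Run:
```python
from h import *
s,M=obs(); plan(s,M,[.5997,-.0485,.114])
```

```text
t 14.65 p [ 0.6005 -0.0509  0.1141] tx [ 0.002 -0.001 -1.   ] ty [0.7282 0.6854 0.0008] F [ 0.3 -0.9  5.7] M [-0.33 -0.03  0.03] g 0.0131
shift units [ 0.    0.04 -0.08] world [-0.0008  0.0024 -0.0001]
rot units [-0.     0.017 -0.008] yhead 43.26
```

Call:
arm_command --delta_pos '[[-0.02,0,0],[-0.03,0,0],[-0.03,0,0],[-0.03,0,0]]' --rotation '[[0,0,0],[0,0,0],[0,0,0],[0,0,0]]'

```text
clock: 15.05
position: [0.5997, -0.0499, 0.1164]
tool_rot: [-1.91, 1.57, -2.728]
force: [1.3, 0.4, -3.3]
grip_width: 0.0134
```

Call:
arm_command --delta_pos '[[-0.03,0,0],[-0.03,0,0]]' --rotation '[[0,0,0],[0,0,0]]'

```text
clock: 15.25
position: [0.599, -0.0498, 0.1175]
tool_rot: [-2.295, 1.569, -3.112]
force: [3.1, 0.4, -14.7]
grip_width: 0.0134
```

Run:
```python
from h import *
s,M=obs(); plan(s,M,[.5997,-.0485,.114])
```

```text
t 15.25 p [ 0.599  -0.0498  0.1175] tx [-0.002 -0.    -1.   ] ty [ 0.7294  0.6841 -0.0016] F [  3.1   0.4 -14.7] M [-0.09 -0.91 -0.03] g 0.0134
shift units [ 0.12  0.05 -0.01] world [ 0.0007  0.0013 -0.0035]
rot units [-0.    -0.013  0.015] yhead 43.17
```

Call:
arm_command --delta_pos '[[-0.03,0.01,0.01],[-0.03,0.005,0.005],[-0.03,0,0],[-0.03,0,0]]' --rotation '[[0,0,0],[0,0,0],[0,0,0],[0,0,0]]'

```text
clock: 15.65
position: [0.599, -0.0498, 0.1199]
tool_rot: [-2.23, 1.567, -3.048]
force: [3.4, -0.4, -15.3]
grip_width: 0.013
```

Call:
arm_command --delta_pos '[[-0.03,0.015,0.015],[-0.035,0.01,0.01],[-0.035,0,0],[-0.035,0,0],[-0.035,0,0],[-0.035,0,0],[-0.035,0,0],[-0.035,0,0],[-0.035,0,0],[-0.035,0,0]]' --rotation '[[0,-0.02,0.02],[0,-0.01,0.01],[0,0,0],[0,0,0],[0,0,0],[0,0,0],[0,0,0],[0,0,0],[0,0,0],[0,0,0]]'

```text
clock: 16.65
position: [0.5991, -0.0498, 0.131]
tool_rot: [-2.091, 1.569, -2.908]
force: [1.1, -0.8, -13.8]
grip_width: 0.0127
```

Run:
```python
from h import *
s,M=obs(); plan(s,M,[.5997,-.0495,.16])
```

```text
t 16.65 p [ 0.5991 -0.0498  0.131 ] tx [-0.001 -0.    -1.   ] ty [ 0.7294  0.6841 -0.0012] F [  1.1  -0.8 -13.8] M [-0.04 -0.4  -0.01] g 0.0127
shift units [-0.97  0.02  0.01] world [0.0006 0.0003 0.029 ]
rot units [-0.    -0.007  0.012] yhead 43.16
```

Call:
arm_command --delta_pos '[[-0.035,0.005,0],[-0.035,0,0],[-0.035,0,0],[-0.035,0,0],[-0.035,0,0],[-0.035,0,0],[-0.035,0,0],[-0.035,0,0],[-0.035,0,0],[-0.035,0,0]]' --rotation '[[0,0,0.01],[0,0,0],[0,0,0],[0,0,0],[0,0,0],[0,0,0],[0,0,0],[0,0,0],[0,0,0],[0,0,0]]'

```text
clock: 17.65
position: [0.5991, -0.0497, 0.1424]
tool_rot: [-2.822, 1.57, 2.643]
force: [1.2, -0.1, -13.0]
grip_width: 0.0133
```

Call:
arm_command --delta_pos '[[-0.035,0,0],[-0.035,0,0],[-0.035,0,0],[-0.035,0,0],[-0.035,0,0],[-0.035,0,0],[-0.035,0,0],[-0.035,0,0],[-0.035,0,0],[-0.035,0,0]]' --rotation '[[0,0,0],[0,0,0],[0,0,0],[0,0,0],[0,0,0],[0,0,0],[0,0,0],[0,0,0],[0,0,0],[0,0,0]]'

```text
clock: 18.65
position: [0.5998, -0.0499, 0.1549]
tool_rot: [1.176, 1.57, 0.359]
force: [0.7, -0.7, -5.1]
grip_width: 0.0135
```

Run:
```python
from h import *
s,M=obs(); plan(s,M,[.5997,-.0495,.16])
```

```text
t 18.65 p [ 0.5998 -0.0499  0.1549] tx [ 0.001  0.    -1.   ] ty [0.7295 0.684  0.0011] F [ 0.7 -0.7 -5.1] M [ 0.01  0.01 -0.01] g 0.0135
shift units [-0.17  0.01 -0.01] world [-0.0001  0.0004  0.0051]
rot units [-0.     0.004 -0.011] yhead 43.15
```

Call:
arm_command --delta_pos '[[-0.035,0,0],[-0.04,0,0],[-0.06,0,0],[-0.08,0,0],[-0.12,0,0],[-0.16,0,0],[-0.2,0,0],[-0.2,0,0],[-0.1,0,0],[0,0,0]]' --rotation '[[0,0,0],[0,0,0],[0,0,0],[0,0,0],[0,0,0],[0,0,0],[0,0,0],[0,0,0],[0,0,0],[0,0,0]]'

```text
clock: 19.65
position: [0.6002, -0.0499, 0.1887]
tool_rot: [1.084, 1.568, 0.266]
force: [-0.3, -0.2, -4.5]
grip_width: 0.0131
```

Run:
```python
from h import *
s,M=obs(); c=cam('wrist'); f=optics.grab_frame('wrist'); g=optics.grab_frame('side'); t=optics.grab_frame('top')
np.savez('w4.npz',*c)
cs=cam('side'); u=proj(cs,[[s['position'][0],s['position'][1],.1]])[0].astype(int); print(u)
x0=max(0,min(440,u[0]-100)); y0=max(0,u[1]-75)
o=np.zeros((560,800,3),np.uint8); o[:240,:320]=cv2.resize(f,(320,240),interpolation=3)
o[240:560,:400]=cv2.resize(g[y0:y0+160,x0:x0+200],(400,320)); 
tt=t[190:340,280:500]; o[:300,360:800]=cv2.resize(tt,(440,300))
cv2.imwrite('pics/v4.png',o[:,:,::-1]); cv2.imwrite('pics/w4.png',f[:,:,::-1])
ct=cam('top'); print(proj(ct,[[.54,-.31,.03]]))
plan(s,M,[.54,-.31,s['position'][2]])
```

```text
t 19.65 p [ 0.6002 -0.0499  0.1887] tx [ 0.003  0.001 -1.   ] ty [0.7296 0.6839 0.0024] F [-0.3 -0.2 -4.5] M [ 0.01  0.05 -0.  ] g 0.0131
[321 228]
[[449.76830378 276.86299929]]
shift units [-0.01 -7.39  4.95] world [-0.0602 -0.2601  0.    ]
rot units [-0.     0.012 -0.023] yhead 43.15
```

View pics/v4.png

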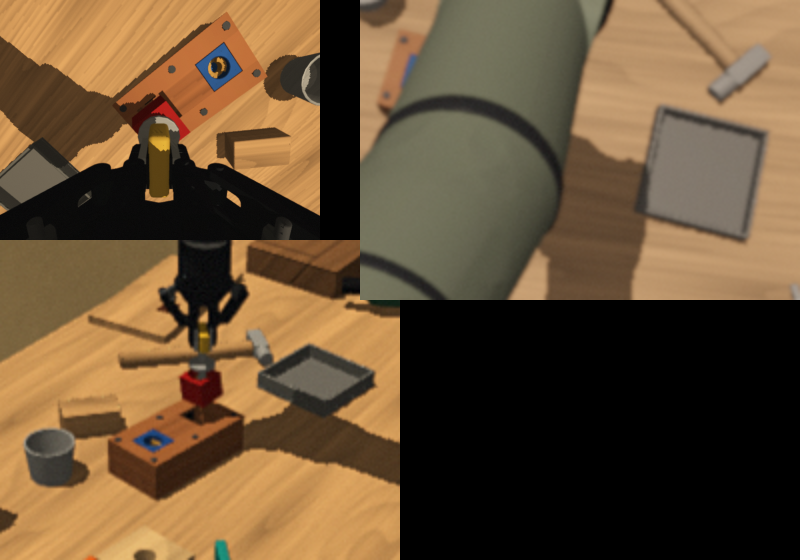

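The side view shows the red plug out of the jig, hanging upright under the puller. The blue plug is still in its bore. I'll compute the tray centre and carry the plug over.

Run:
```python
from h import *
c=cam('top'); w=lambda u,v:((u-360)/2+280,v/2+190)
P=ray(c,[w(660,108),w(767,132),w(745,240),w(637,210)],.03); print(P.round(3),P.mean(0),np.linalg.norm(np.roll(P,1,0)-P,axis=1))
s,M=obs(); t=P.mean(0); plan(s,M,[t[0],t[1],.195])
```

```text
[[ 0.617 -0.254  0.03 ]
 [ 0.604 -0.39   0.03 ]
 [ 0.466 -0.371  0.03 ]
 [ 0.485 -0.237  0.03 ]] [ 0.54282659 -0.31305065  0.03      ] [0.13331646 0.13613093 0.13937804 0.13554583]
t 19.8 p [ 0.5999 -0.0499  0.188 ] tx [ 0.002  0.001 -1.   ] ty [0.7296 0.6839 0.0017] F [-0.3 -0.7 -5. ] M [0.04 0.03 0.05] g 0.0131
shift units [-0.24 -7.39  5.1 ] world [-0.057  -0.2632  0.007 ]
rot units [-0.     0.006 -0.016] yhead 43.15
```

Tray centre is (.543,-.313).

Call:
arm_command --delta_pos '[[-0.05,-0.1,0.07],[-0.05,-0.2,0.14],[-0.05,-0.35,0.24],[-0.05,-0.5,0.34],[-0.02,-0.6,0.41],[-0.01,-0.6,0.41],[-0.01,-0.6,0.41],[-0.01,-0.6,0.41],[-0.01,-0.6,0.41],[-0.01,-0.6,0.41]]' --rotation '[[0,0,0],[0,0,0],[0,0,0],[0,0,0],[0,0,0],[0,0,0],[0,0,0],[0,0,0],[0,0,0],[0,0,0]]'

```text
clock: 20.8
position: [0.5581, -0.2307, 0.1964]
tool_rot: [-0.546, 1.57, -1.364]
force: [-0.1, 0.0, -4.8]
grip_width: 0.0131
```

Run:
```python
from h import *
s,M=obs(); plan(s,M,[.543,-.313,.195])
```

```text
t 20.8 p [ 0.5581 -0.2307  0.1964] tx [ 0. -0. -1.] ty [ 7.297e-01  6.838e-01 -2.000e-04] F [-0.1  0.  -4.8] M [-0.    0.01  0.04] g 0.0131
shift units [ 0.05 -2.24  1.66] world [-0.0151 -0.0823 -0.0014]
rot units [0.    0.004 0.002] yhead 43.14
```

Call:
arm_command --delta_pos '[[0,-0.5,0.37],[0,-0.45,0.33],[0,-0.35,0.26],[0,-0.25,0.18],[0,-0.15,0.11],[0,-0.07,0.05],[0,0,0],[0,0,0]]' --rotation '[[0,0,0],[0,0,0],[0,0,0],[0,0,0],[0,0,0],[0,0,0],[0,0,0],[0,0,0]]'

```text
clock: 21.6
position: [0.5413, -0.3054, 0.1968]
tool_rot: [-1.127, 1.569, -1.952]
force: [0.1, 0.1, -5.4]
grip_width: 0.0133
```

Run:
```python
from h import *
s,M=obs(); plan(s,M,[.543,-.313,.107])
```

```text
t 21.6 p [ 0.5413 -0.3054  0.1968] tx [-0.001 -0.002 -1.   ] ty [ 0.7342  0.6789 -0.002 ] F [ 0.1  0.1 -5.4] M [ 0.01 -0.04  0.03] g 0.0133
shift units [ 3.   -0.12  0.22] world [ 0.0017 -0.0076 -0.0898]
rot units [0.    0.009 0.019] yhead 42.76
```

Call:
arm_command --delta_pos '[[0.1,-0.04,0.07],[0.25,-0.04,0.07],[0.4,-0.04,0.06],[0.5,0,0],[0.5,0,0],[0.45,0,0],[0.3,0,0],[0.2,0,0],[0.1,0,0],[0,0,0]]' --rotation '[[0,0,0.01],[0,0,0.01],[0,0,0],[0,0,0],[0,0,0],[0,0,0],[0,0,0],[0,0,0],[0,0,0],[0,0,0]]'

```text
clock: 22.6
position: [0.5433, -0.311, 0.1043]
tool_rot: [3.092, 1.57, 2.27]
force: [0.1, -0.0, -4.5]
grip_width: 0.0131
```

Run:
```python
from h import *
s,M=obs(); plan(s,M,[.543,-.313,.102])
```

```text
t 22.6 p [ 0.5433 -0.311   0.1043] tx [-0.001  0.001 -1.   ] ty [7.323e-01 6.810e-01 1.000e-04] F [ 0.1 -0.  -4.5] M [-0.    0.   -0.03] g 0.0131
shift units [ 0.08 -0.05  0.04] world [-0.0003 -0.002  -0.0023]
rot units [ 0.    -0.011 -0.001] yhead 42.92
```

Very close to the floor; feeling down in small steps.

Call:
arm_command --delta_pos '[[0.02,0,0],[0.02,0,0],[0.02,0,0],[0.02,0,0]]' --rotation '[[0,0,0],[0,0,0],[0,0,0],[0,0,0]]'

```text
clock: 23.0
position: [0.5441, -0.3114, 0.1034]
tool_rot: [0.729, 1.569, -0.093]
force: [-0.2, -0.4, -5.0]
grip_width: 0.0128
```

Call:
arm_command --delta_pos '[[0.02,0,0],[0.02,0,0]]' --rotation '[[0,0,0],[0,0,0]]'

```text
clock: 23.2
position: [0.5442, -0.3115, 0.1024]
tool_rot: [0.638, 1.569, -0.184]
force: [0.1, -0.5, -4.7]
grip_width: 0.013
```

Call:
arm_command --delta_pos '[[0.02,0,0],[0.02,0,0],[0.02,0,0]]' --rotation '[[0,0,0],[0,0,0],[0,0,0]]'

```text
clock: 23.5
position: [0.5446, -0.3117, 0.1009]
tool_rot: [0.566, 1.568, -0.256]
force: [0.4, 0.1, -1.8]
grip_width: 0.013
```

Call:
arm_command --delta_pos '[[0.02,0,0],[0.02,0,0],[0.02,0,0]]' --rotation '[[0,0,0],[0,0,0],[0,0,0]]'

```text
clock: 23.8
position: [0.5448, -0.3118, 0.0992]
tool_rot: [0.537, 1.567, -0.284]
force: [-0.5, 0.1, 2.9]
grip_width: 0.0132
```

Call:
arm_command --delta_pos '[[-0.005,0,0],[0,0,0],[0,0,0]]' --rotation '[[0,-0.02,0.02],[0,0,0],[0,0,0]]' --grip_force 20

```text
clock: 24.1
position: [0.5448, -0.3118, 0.0995]
tool_rot: [0.665, 1.564, -0.157]
force: [0.2, 0.5, -1.3]
grip_width: 0.0127
```

Call:
arm_command --delta_pos '[[0,0,0],[0,0,0],[0,0,0],[0,0,0],[0,0,0],[0,0,0]]' --rotation '[[0,0,0],[0,0,0],[0,0,0],[0,0,0],[0,0,0],[0,0,0]]' --gripper -0.2

```text
clock: 24.7
position: [0.5452, -0.312, 0.0998]
tool_rot: [0.632, 1.563, -0.19]
force: [0.2, 0.8, -0.1]
grip_width: 0.0513
```

Call:
arm_command --delta_pos '[[-0.1,0,0],[-0.3,0,0],[-0.6,0,0],[-0.8,0,0],[-0.8,0,0],[-0.8,0,0],[-0.6,0,0],[-0.2,0,0],[0,0,0],[0,0,0]]' --rotation '[[0,0,0],[0,0,0],[0,0,0],[0,0,0],[0,0,0],[0,0,0],[0,0,0],[0,0,0],[0,0,0],[0,0,0]]'

```text
clock: 25.7
position: [0.5436, -0.312, 0.2346]
tool_rot: [0.592, 1.562, -0.23]
force: [0.2, -0.6, -0.7]
grip_width: 0.0512
```

Run:
```python
from h import *
s,M=obs(); f=optics.grab_frame('wrist'); g=optics.grab_frame('side'); t=optics.grab_frame('top')
u=proj(cam('side'),[[.544,-.312,.05]])[0].astype(int); x0=u[0]-100; y0=u[1]-80
o=np.zeros((600,800,3),np.uint8); o[:300,:400]=cv2.resize(f,(400,300),interpolation=3)
o[:320,400:800]=cv2.resize(g[y0:y0+160,x0:x0+200],(400,320)); o[300:600,:400]=cv2.resize(t,(400,300),interpolation=3)
o[320:600,400:]=cv2.resize(g[150:430,140:540],(400,280))
cv2.imwrite('pics/v5.png',o[:,:,::-1])
```

```text
t 25.7 p [ 0.5436 -0.312   0.2346] tx [ 0.009 -0.002 -1.   ] ty [0.7328 0.6805 0.005 ] F [ 0.2 -0.6 -0.7] M [ 0.01  0.04 -0.02] g 0.0512
```

View pics/v5.png

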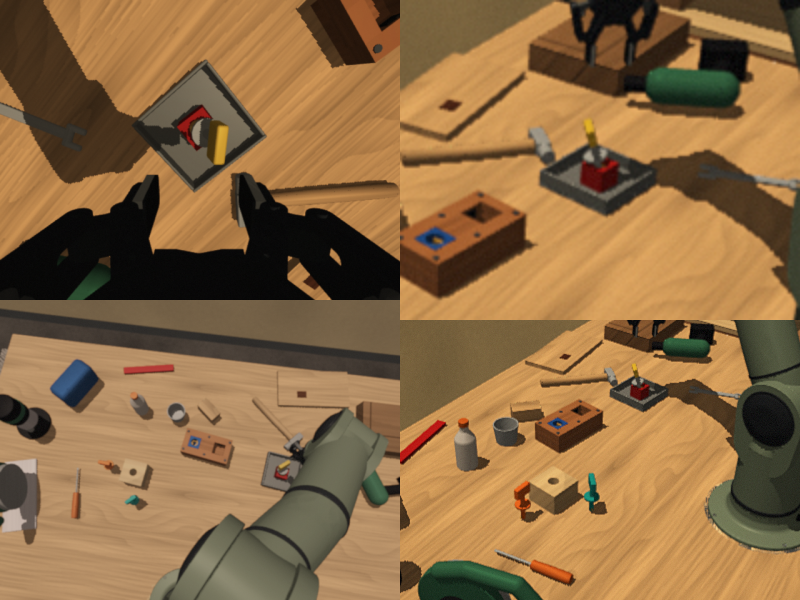

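```bash
python3 -c "
from h import *
obs(); print(bot.job_done())"
```

```text
t 25.85 p [ 0.5434 -0.3119  0.2341] tx [ 0.008 -0.002 -1.   ] ty [0.7328 0.6805 0.0046] F [-0.4 -0.5  0. ] M [-0.02  0.01  0.  ] g 0.0512
the job is handed in; nothing more can be done
None
```

The red plug is out of the jig and stands upright in the grey tray with the puller still in it. I handed the job in at about 26 s of the 72 s allowed.

- **Thread:** I turned the yellow puller clockwise under a push of about 7 N until the lugs dropped in. I then turned it about 0.9 rad further, without meeting the stop. It held when I pulled.
- **Forces:** At first contact the push read up to about 16 N, before I eased off. Drawing the plug took about 15 N at most, under the 30 N stripping limit.
- **Last checks:** The pictures show the plug standing in the tray, the blue plug still in its bore, and the other things apparently where they were. The gripper is open and clear, with the force reading near zero.
- **Puller leaning:** The puller leans slightly in the plug, within the thread's play. I did not measure the lean.

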